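Draw the spline adapter from under the press ram with the tongs

TASK

Pick up the steel press tongs from their rest, reach in under the raised ram of the hand press, close the tongs on the spline adapter that stands on the anvil, lift it off and draw it out clear of the press. Finish still holding: the adapter gripped in the tongs and the tongs in the gripper, still in the air, with the adapter at least 150 mm above the surface plate and at least 150 mm to the side of the anvil's centre. The gripper itself must never touch that adapter, it must not be dropped, the press must not be knocked hard, and the other loose things stay where they are.

Things in the scene. Friction and masses are not known exactly. Their poses are not given: they have to be found in the camera images.
- tongs: steel sprung tongs, 261 mm long, 16 mm high, 0.2 kg, lying flat on their rest, arms side by side. Origin midway between the two black rubber grip sleeves, mid height (38 mm above the plate on the rest), near the centre of mass; x along the tongs to the jaws, y across (squeezing direction), z up. Sleeves 46 mm long (x), 18 mm high, 52 mm outside width when open. Back end at x = -118 mm
- jaw_point (a point): point on the tongs midway between the jaws, 125 mm from the tongs' origin along its x. The jaws are shallow V blocks 36 mm long (x), 16 mm high, that centre a round part; they end 18 mm beyond this point. Free width at the jaw edges 46 mm when open, falling 4.6 mm per 2 mm taken off the sleeves' outside width
- jaw_left: the tongs' arm and jaw on the +y side; origin at the hinge (tongs x = -95 mm). A spring holds the arms open; they close evenly about the tongs' x axis. At the sleeves it takes 12 N to start and about 2.4 N more per mm on each side: taken in to an outside width of 48 to 50 mm (or with a 20 N grip) the tongs can be carried with the jaws well open
- jaw_right: the tongs' arm and jaw on the -y side; origin at the hinge. When the jaws meet the 26 mm adapter the outside width over the sleeves is about 40 mm and the squeeze about 26 N; a grip of 60 to 70 N then holds the adapter firmly
- rest: fixed aluminium rest under the tongs: two posts 30 mm high, centred at x = -90 mm (24 mm long, 44 wide) and x = +80 mm (20 mm long, 78 wide) on a 6 mm foot plate; free between the posts for fingers beside the sleeves. Origin at the underside below the tongs' grip; x to the jaws
- adapter: the dark steel spline adapter to take, standing on the press's anvil: round hub 26 mm in diameter, 28 mm high, above it a splined shank 23 mm in diameter, 44 mm total height; about 0.12 kg. Origin at underside centre, z up. Hold it by the hub, jaws at mid-hub height (14 mm above its underside)
- press: fixed green hand press, origin on the plate under the ram axis. Throat open to its +y (and sides); column at -y, 100 mm from the ram axis. Base 120 mm wide (x), y +63 to -187 mm, 45 mm high. Ram 25 mm diameter, underside 170 mm above the plate; head 70 mm wide, y +33 to -167 mm, from 210 to 305 mm high; lever on the head's +x side, up to 412 mm
- anvil (a point): centre of the top of the round gray anvil insert (68 mm diameter) under the ram, 65 mm above the plate
- spare_adapter: the second, identical spline adapter, standing on the plate beside the press; leave it
- mallet_head: bystander: copper-faced mallet head without handle, 94 x 38 x 38 mm; origin at underside centre
- hex_key: bystander: zinc ball-end hex key, 8 mm thick, 125 mm long, lying flat beside the tongs' rest
- weight: bystander: brass weight, 48 mm diameter, 52 mm high; origin at underside centre
- socket: bystander: steel drive socket standing up, 32 mm diameter, 38 mm high; origin at underside centre
- gauge_block: bystander: flat steel block 35 x 75 x 20 mm; origin at underside centre
- collar: bystander: dark steel ring lying flat, 44 mm diameter, 14 mm high; origin at underside centre
Mind the look-alikes: they are no part of the job. What is shaped like the adapter but orange, purple or turquoise is not meant.

How it is judged:
By the outcome, as a careful person would: the job done as asked, in the order asked, and still so for the second after the job is handed in, while the arm keeps its last pose, push and grip.
It also fails if it takes over 45 s, if anything falls off the work surface, if the arm or the gripper's body presses on something with over 40 N, if the wrist force passes 120 N, or if a joint passes its speed limit or range.

ROBOT

A 6-joint arm with a two-finger parallel gripper is mounted at the origin on the work surface. World frame = base frame: x ahead of the robot, y to its left, z up, the work surface at z = 0. Lengths are in m, angles in rad, forces in N, time in s.
With the tool pointing down it reaches from about 0.35 to 0.975 m from the base axis. Payload 4.9 kg.
Tool frame: the origin (TCP) lies at the very end of the fingers, on their centre line; the grasp point (between the pads) lies ctrl.grip_point_offset behind it (ctrl.grip_point_offset is the distance from the TCP to the grasp point, in m); z points along the fingers, y is the line along which they close (so a half turn about z gives the same grasp; the last joint's range is limited). The gripper opens to 85 mm and grips with 20 to 120 N. Pads are 22 mm wide; open, the fingers measure 114 mm over their backs; the gripper's body (76 mm by 85 mm) begins 54 mm behind the grasp point. The pads swing forward as they close: fully open they stand 13 mm farther back than shut.
Start: joints at [-1.271, 0.053, 1.613, -0, 1.476, -0.119], TCP at [0.254, -0.571, 0.231] pointing down, gripper open.
Joint ranges: [-3.01, 3.01], [-1.01, 2.22], [0.06, 2.58], [-1.02, 4.17], [0.09, 2.62], [-3.14, 3.14]. Speed limits (rad/s): [2.57, 2.57, 3.14, 3.14, 3.14, 3.14].

INTERFACE

Orientations are given as a rotation vector (axis times angle).
In Python, from station import ctrl gives the robot as it stands. The module is installed in compiled form; this text tells all that it offers.
- The arm moves only by the tool drive_tool, never from a script. Its argument "steps" is a list of rows, each an object with "translation": the shift along the tool's x, y, z normalised to -1 to 1, where 1 is 4 cm, a list of three; "angular": the turn, a rotation vector about the tool's x, y, z normalised to -1 to 1, where 1 is 8 degrees, a list of three; "gripper": the opening, from 0 (shut) to 1 (fully open). In form: [{"translation": [dx, dy, dz], "angular": [wx, wy, wz], "gripper": gripper}, ...]. A call has 1 to 8 rows; each row shifts and turns the commanded pose from where the row before left it, along the tool's axes as they then stand; what a row does not reach is not made up. A row lasts 1/8 s, in which the tool goes at most 62.5 mm and 10.7 degrees, less where a joint would pass 70% of its speed; a pose out of reach is approached as far as the arm can. A call with a number of a shift or a turn outside -1 to 1 is refused whole. A call with a gripper value outside its range is refused whole. The fingers move at their own pace and stop on an object; "force" is the grip in N (left out, the last holds). Time passes only in rows, so rows that do not move let the fingers close. It gives the time, the measured TCP pose, the force, the opening and the grip force at its end, in the units of the state.
- ctrl.get_obs(): the state, without advancing time (a new reading comes with each control period).
- ctrl.get_image(name): name is "side" or "top" or "wrist"; returns a dict with "color" (480x640x3 uint8, red, green, blue), "depth" (480x640 float32, m along the optical axis (not along the pixel's ray), 0 where there is no reading), "fx", "fy", "cx", "cy" (pixels), "R" (3x3) and "t" (3): a world point X has camera coordinates R X + t. Camera axes: x right, y down, z forward; pixel columns grow to the right and rows downward; lengths in m; the calibration is good to about 2 mm. A picture is of the moment at which its call begins.
- ctrl.finish_job(): hands the job in; it is judged then, once.
The state is a dict: "t": time; "q": joint angles; "dq": joint speeds; "effort": joint torques, N m; "tool_pos": TCP position; "tool_rot": TCP orientation; "contact_force": force on the tool from outside, world axes, zero at the start; "wrist_torque": the same for the moment, N m; "opening": finger opening in m; "grip_force": force on a finger pad.
Only numpy, scipy, OpenCV 4.12 (cv2) and the standard library are available. Lean on these libraries where they do the work, as an engineer would, in place of code of your own. Each camera call takes 0.05 s, during which the arm holds its last target. There are 200 camera calls.

## Working session

There is one attempt and no reset: what is moved stays moved. The work goes in short steps, Python scripts to look and compute and a tool call to move; the robot and the scene stay as the last step left them, time stands still between calls to the robot, and variables do not carry over. Pictures are saved under pics/ and viewed, at most 10 in all, crops included, and the job is handed in when it is done.

Besides the shell and the picture viewer there is one more tool, called after "Request:" as a command line: name --argument value ..., lists and objects as JSON in quotes. drive_tool: Moves the arm, as the interface text tells. Its arguments: {"type":"object","properties":{"steps":{"type":"array"},"force":{"type":"number"}},"required":["steps"]}

```bash
mkdir -p pics
cat > h.py <<'E'
import numpy as np,cv2
from station import ctrl
from scipy.spatial.transform import Rotation as Ro
def grab(n):
    im=ctrl.get_image(n); np.savez(''+n+'.npz',**{k:np.array(v) for k,v in im.items()}); return im
def load(n): return dict(np.load(''+n+'.npz'))
def save(im,f): cv2.imwrite('pics/'+f,cv2.cvtColor(im,cv2.COLOR_RGB2BGR))
def cloud(im):
    d=im['depth'].astype(float); v,u=np.mgrid[:480,:640]
    P=np.stack([(u-im['cx'])/im['fx']*d,(v-im['cy'])/im['fy']*d,d],-1)
    W=(P-im['t'])@im['R']; W[d==0]=np.nan; return W
def ray(im,u,v,z):
    d=im['R'].T@np.array([(u-im['cx'])/im['fx'],(v-im['cy'])/im['fy'],1]); c=-im['R'].T@im['t']
    return c+d*(z-c[2])/d[2]
def proj(im,X):
    p=im['R']@np.array(X)+im['t']; return p[0]/p[2]*im['fx']+im['cx'],p[1]/p[2]*im['fy']+im['cy']
E
python3 - <<'E'
from h import *
for n in('top','side','wrist'):
    im=grab(n); save(im['color'],n+'0.png'); print(n,im['fx'],(-im['R'].T@im['t']).round(3),im['R'].round(2).tolist())
o=ctrl.get_obs();print(o['tool_pos'],o['tool_rot'],o['opening'],ctrl.grip_point_offset,o['t'])
E
```

```text
top 576.3033575956813 [ 4.890e-01 -1.000e-03  1.352e+00] [[-0.01, -1.0, -0.01], [-1.0, 0.01, -0.06], [0.06, 0.0, -1.0]]
side 520.763257166235 [ 0.45  -0.677  0.651] [[0.98, -0.18, -0.02], [-0.12, -0.62, -0.77], [0.12, 0.76, -0.64]]
wrist 360.3710384116535 [ 0.323 -0.539  0.373] [[0.41, -0.91, -0.0], [-0.87, -0.39, 0.29], [-0.27, -0.12, -0.96]]
[ 0.2540082  -0.57052583  0.23033887] [-3.07140276e+00 -6.52670361e-01  2.58526852e-04] 0.0853529227465329 0.0187 0.15
```

View pics/top0.png

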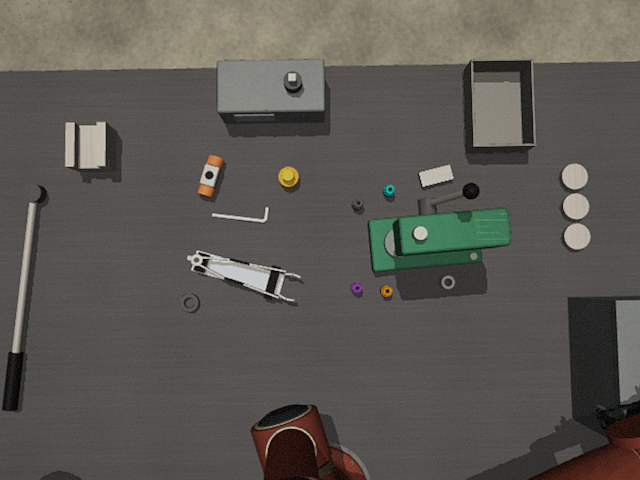

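View pics/side0.png

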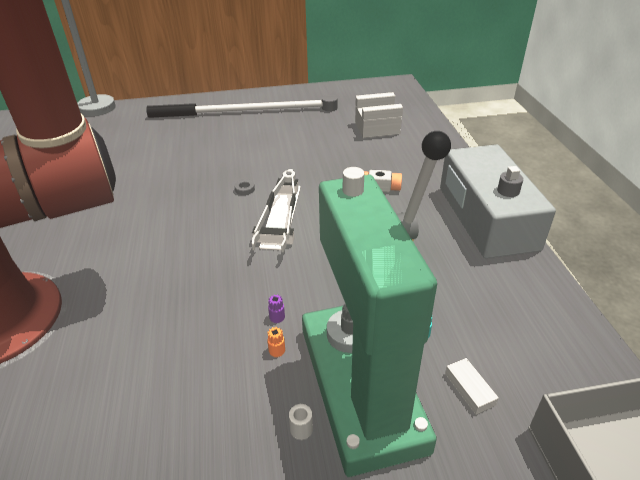

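Run:
```python
from h import *
T=load('top');S=load('side')
a=cv2.resize(T['color'][235:315,175:310],None,fx=4.4,fy=4.4,interpolation=cv2.INTER_CUBIC)
b=cv2.resize(S['color'][285:375,255:455],None,fx=3,fy=3,interpolation=cv2.INTER_CUBIC)
o=np.zeros((a.shape[0]+10,800,3),np.uint8);o=np.zeros((352,800,3),np.uint8)
o=np.zeros((600,800,3),np.uint8); o[:a.shape[0],:a.shape[1]]=a[:,:800]; b=b[:240,:]; o[355:355+b.shape[0],:b.shape[1]]=b
save(o,'crop1.png')
W=cloud(T); Z=W[...,2]
m=np.zeros((480,640),bool); m[235:315,175:310]=1
g=m&(Z>.036)&(Z<.06); p=W[g]; print('tongs n',g.sum(),'z pct',np.percentile(p[:,2],[5,50,95]))
r=cv2.minAreaRect(p[:,:2].astype(np.float32)); print(r)
# black sleeves
mx=T['color'].max(-1); gb=g&(mx<50); 
n,l,st,c=cv2.connectedComponentsWithStats(gb.astype(np.uint8))
for i in range(1,n):
    if st[i,4]>8: q=W[l==i]; print('blk',st[i],c[i].round(1),q.mean(0).round(4),ray(T,*c[i],.047).round(4))
# press green
for nm,I in(('top',T),('side',S)):
    hsv=cv2.cvtColor(I['color'],cv2.COLOR_RGB2HSV); w=cloud(I)
    gr=(hsv[...,0]>60)&(hsv[...,0]<90)&(hsv[...,1]>100)&(w[...,2]>.01)&(w[...,2]<.4)&(w[...,0]<.8)&(w[...,1]>-.6)
    for lo,hi in((.038,.052),(.295,.315)):
        q=w[gr&(w[...,2]>lo)&(w[...,2]<hi)]; 
        if len(q)>30: print(nm,lo,len(q),q[:,2].mean(),cv2.minAreaRect(q[:,:2].astype(np.float32)))
# things near anvil in side
w=cloud(S)
for (u,v) in((349,318),(349,310),(349,325),(335,330),(365,338)): print(u,v,w[v,u].round(4),S['color'][v,u])
```

```text
tongs n 566 z pct [0.03905593 0.04470563 0.0497081 ]
((0.499315083026886, 0.17703408002853394), (0.26064276695251465, 0.06678872555494308), 76.30098724365234)
blk [230 259  19   6  28] [239.2 261.2] [0.5326 0.1796 0.0457] [0.5325 0.1794 0.047 ]
blk [225 278  18   8  51] [233.8 281.5] [0.4867 0.192  0.0459] [0.4867 0.1918 0.047 ]
top 0.038 2005 0.04377967017220836 ((0.4509166479110718, -0.3811503052711487), (0.6578673124313354, 0.21587108075618744), 53.25631332397461)
top 0.295 3963 0.30350140093603106 ((0.4594821035861969, -0.3787539005279541), (0.5302848815917969, 0.1836317479610443), 48.89479446411133)
349 318 [ 0.5651 -0.1974  0.099 ] [76 78 74]
349 310 [ 0.5422 -0.2918  0.2211] [56 79 65]
349 325 [ 0.5653 -0.1975  0.0843] [77 80 75]
335 330 [ 0.547  -0.1877  0.0663] [139 141 136]
365 338 [ 0.5464 -0.3468  0.2375] [52 77 62]
```

View pics/crop1.png

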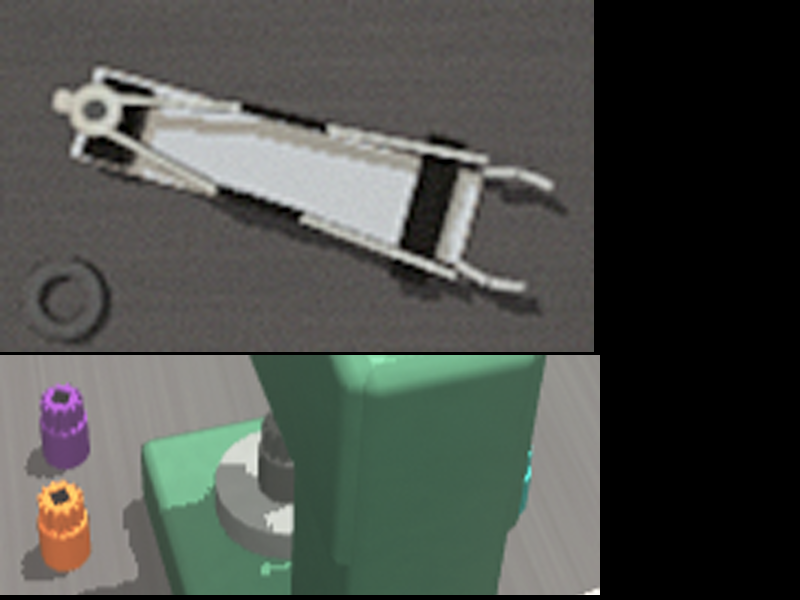

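```bash
cat >> h.py <<'E'
def pose(yaw,tilt=0):  # yaw of tool x (deg); tool down; tilt about tool y
    return Ro.from_euler('z',yaw,degrees=True)*Ro.from_euler('x',180,degrees=True)*Ro.from_euler('y',tilt,degrees=True)
def plan(wps,step=.038,ang=7.,start=None):
    """wps: (pos,Rotation); prints rows rounded"""
    o=ctrl.get_obs(); p=np.array(o['tool_pos']); R=Ro.from_rotvec(o['tool_rot'])
    if start: p,R=np.array(start[0]),start[1]
    for P,Q in wps:
        P=np.array(P); n=int(max(1,np.ceil(np.linalg.norm(P-p)/step),np.ceil(np.degrees((R.inv()*Q).magnitude())/ang)))
        print('->',P.round(4),n)
        for k in range(n):
            f=1/(n-k); t=np.round(R.inv().apply((P-p)*f)/.04,2)
            w=np.round((R.inv()*Q).as_rotvec(degrees=True)*f/8,2)
            p=p+R.apply(t*.04); R=R*Ro.from_rotvec(w*8,degrees=True); print((t+0).tolist(),(w+0).tolist())
E
python3 - <<'E'
from h import *
T=load('top');S=load('side')
px=lambda u,v:(u/4.4+175-.4,v/4.4+235-.4)
h=ray(T,*px(93,110),.046);a=ray(T,*px(550,185),.046);b=ray(T,*px(522,288),.046)
s1=ray(T,*px(285,118),.047);s2=ray(T,*px(260,205),.047)
print('hinge',h,'tips',a,b,'sl',s1,s2)
d=(a+b)/2-h; d/=np.linalg.norm(d); print('yaw tongs',np.degrees(np.arctan2(d[1],d[0])),'len',np.linalg.norm((a+b)/2-h))
print('orig from hinge',h+d*.095,'from tips',(a+b)/2-d*.143,'from sl',(s1+s2)/2)
# sleeve height from two views
w=cloud(S)
g=(S['color'].max(-1)<45)&(w[...,2]>.025)&(w[...,2]<.055)
g[:, :240]=0; g[:,310:]=0;g[:170]=0;g[255:]=0
n,l,st,c=cv2.connectedComponentsWithStats(g.astype(np.uint8))
for i in range(1,n):
    if st[i,4]>8: print('side blk',st[i],w[l==i].mean(0).round(4),np.percentile(w[l==i][:,2],95))
for nm,I in(('top',T),('side',S)):
    hsv=cv2.cvtColor(I['color'],cv2.COLOR_RGB2HSV); w=cloud(I)
    gr=(hsv[...,0]>60)&(hsv[...,0]<90)&(hsv[...,1]>80)
    for lo,hi in((.036,.054),(.297,.312)):
        k=(gr&(w[...,2]>lo)&(w[...,2]<hi)&(w[...,0]>.45)&(w[...,0]<.7)&(w[...,1]<-.05)&(w[...,1]>-.45)).astype(np.uint8)
        k=cv2.morphologyEx(k,cv2.MORPH_OPEN,np.ones((3,3)))
        q=w[k>0]
        if len(q)>30: print(nm,lo,len(q),q[:,2].mean().round(4),cv2.boxPoints(cv2.minAreaRect(q[:,:2].astype(np.float32))).round(4).tolist())
# anvil / adapter in side
w=cloud(S); hsv=cv2.cvtColor(S['color'],cv2.COLOR_RGB2HSV)
k=(hsv[...,1]<60)&(w[...,2]>.062)&(w[...,2]<.115)&(w[...,1]>-.25)&(w[...,1]<-.1)&(w[...,0]>.48)&(w[...,0]<.65)
ad=k&(w[...,2]>.07); q=w[ad]; print('adapter pts',len(q),q.min(0).round(4),q.max(0).round(4)); 
from scipy.optimize import least_squares
for nm,lo,hi,r in(('hub',.068,.091,.013),):
    q=w[k&(w[...,2]>lo)&(w[...,2]<hi)]
    f=least_squares(lambda c:np.hypot(q[:,0]-c[0],q[:,1]-c[1])-r,[.57,-.19],loss='soft_l1',f_scale=.002); print(nm,len(q),f.x,f.cost)
q=w[k&(w[...,2]<.068)]; print('anvil pts',len(q),q.min(0),q.max(0),q[:,2].mean())
vu=np.argwhere(ad); print('px adapter',vu.min(0),vu.max(0))
# left silhouette rays of hub
E
```

```text
hinge [0.53757872 0.27818795 0.046     ] tips [0.49560785 0.04301518 0.046     ] [0.44305567 0.0580422  0.046     ] sl [0.53199374 0.17901258 0.047     ] [0.48746555 0.19215135 0.047     ]
yaw tongs -106.68750965481355 len 0.2376686481708866
orig from hinge [0.51029931 0.18718887 0.046     ] from tips [0.51039446 0.18750626 0.046     ] from sl [0.50972965 0.18558197 0.047     ]
top 0.036 2009 0.0437 [[0.5051000118255615, -0.12219999730587006], [0.5239999890327454, -0.3714999854564667], [0.7128999829292297, -0.3571999967098236], [0.694100022315979, -0.10790000110864639]]
top 0.297 3914 0.3036 [[0.5310999751091003, -0.15119999647140503], [0.5461999773979187, -0.3531999886035919], [0.6159999966621399, -0.3479999899864197], [0.6008999943733215, -0.1459999978542328]]
side 0.036 4989 0.0447 [[0.5049999952316284, -0.12790000438690186], [0.5236999988555908, -0.37400001287460327], [0.640999972820282, -0.3650999963283539], [0.6223000288009644, -0.11900000274181366]]
side 0.297 7207 0.3046 [[0.5335000157356262, -0.1582999974489212], [0.5468000173568726, -0.3560999929904938], [0.6147000193595886, -0.351500004529953], [0.6014000177383423, -0.15369999408721924]]
adapter pts 246 [ 0.556  -0.1997  0.0701] [ 0.5698 -0.1785  0.1103]
hub 132 [ 0.56923115 -0.18565576] 6.188487675088965e-05
anvil pts 506 [ 0.5353763  -0.21660493  0.06209385] [ 0.57007796 -0.1496044   0.06792524] 0.06524150906897838
px adapter [304 341] [332 352]
```

Run:
```python
from h import *
plan([((.30,-.38,.25),pose(35)),((.39,-.08,.25),pose(55)),((.5102,.1870,.16),pose(73.5))])
```

```text
-> [ 0.3  -0.38  0.25] 6
[0.5, -0.65, -0.08] [0.0, 0.0, -0.23]
[0.52, -0.63, -0.08] [0.0, 0.0, -0.23]
[0.54, -0.61, -0.08] [0.0, 0.0, -0.23]
[0.56, -0.6, -0.08] [0.0, 0.0, -0.23]
[0.57, -0.58, -0.08] [-0.01, 0.0, -0.23]
[0.59, -0.56, -0.09] [0.0, 0.0, -0.23]
-> [ 0.39 -0.08  0.25] 9
[0.68, -0.54, 0.0] [0.0, 0.0, -0.28]
[0.7, -0.51, 0.0] [0.0, 0.0, -0.28]
[0.72, -0.48, 0.0] [0.0, 0.0, -0.28]
[0.74, -0.46, 0.0] [0.0, 0.0, -0.28]
[0.76, -0.42, 0.0] [0.0, 0.0, -0.28]
[0.78, -0.4, 0.0] [0.0, 0.0, -0.27]
[0.79, -0.37, 0.0] [0.0, 0.0, -0.28]
[0.81, -0.33, 0.0] [0.0, 0.0, -0.27]
[0.81, -0.3, 0.01] [0.0, 0.0, -0.28]
-> [0.5102 0.187  0.16  ] 9
[0.8, -0.15, 0.25] [0.0, 0.0, -0.26]
[0.8, -0.12, 0.25] [0.0, 0.0, -0.26]
[0.81, -0.09, 0.25] [0.0, 0.0, -0.26]
[0.81, -0.07, 0.25] [0.0, 0.0, -0.25]
[0.81, -0.04, 0.25] [0.0, 0.0, -0.26]
[0.82, -0.01, 0.25] [0.0, 0.0, -0.25]
[0.81, 0.03, 0.25] [0.0, 0.0, -0.26]
[0.81, 0.05, 0.25] [0.0, 0.0, -0.25]
[0.82, 0.08, 0.25] [0.0, 0.0, -0.26]
```

Request:
drive_tool --steps '[{"translation":[0.5,-0.65,-0.08],"angular":[0,0,-0.23],"gripper":1},{"translation":[0.52,-0.63,-0.08],"angular":[0,0,-0.23],"gripper":1},{"translation":[0.54,-0.61,-0.08],"angular":[0,0,-0.23],"gripper":1},{"translation":[0.56,-0.6,-0.08],"angular":[0,0,-0.23],"gripper":1},{"translation":[0.57,-0.58,-0.08],"angular":[0,0,-0.23],"gripper":1},{"translation":[0.59,-0.56,-0.09],"angular":[0,0,-0.23],"gripper":1},{"translation":[0.68,-0.54,0],"angular":[0,0,-0.28],"gripper":1},{"translation":[0.7,-0.51,0],"angular":[0,0,-0.28],"gripper":1}]'

```text
t: 1.15
tool_pos: [0.3198, -0.3127, 0.2506]
tool_rot: [-2.956, -1.063, -0.0]
contact_force: [0.0, 0.4, 0.0]
opening: 0.0854
grip_force: 0.0
```

Request:
drive_tool --steps '[{"translation":[0.72,-0.48,0],"angular":[0,0,-0.28],"gripper":1},{"translation":[0.74,-0.46,0],"angular":[0,0,-0.28],"gripper":1},{"translation":[0.76,-0.42,0],"angular":[0,0,-0.28],"gripper":1},{"translation":[0.78,-0.4,0],"angular":[0,0,-0.27],"gripper":1},{"translation":[0.79,-0.37,0],"angular":[0,0,-0.28],"gripper":1},{"translation":[0.81,-0.33,0],"angular":[0,0,-0.27],"gripper":1},{"translation":[0.81,-0.3,0],"angular":[0,0,-0.28],"gripper":1}]'

```text
t: 2.02
tool_pos: [0.3901, -0.0794, 0.2506]
tool_rot: [-2.785, -1.453, -0.0]
contact_force: [1.2, -0.3, 0.3]
opening: 0.0852
grip_force: 0.0
```

Request:
drive_tool --steps '[{"translation":[0.8,-0.15,0.25],"angular":[0,0,-0.26],"gripper":1},{"translation":[0.8,-0.12,0.25],"angular":[0,0,-0.26],"gripper":1},{"translation":[0.81,-0.09,0.25],"angular":[0,0,-0.26],"gripper":1},{"translation":[0.81,-0.07,0.25],"angular":[0,0,-0.25],"gripper":1},{"translation":[0.81,-0.04,0.25],"angular":[0,0,-0.26],"gripper":1},{"translation":[0.82,-0.01,0.25],"angular":[0,0,-0.25],"gripper":1},{"translation":[0.81,0.03,0.25],"angular":[0,0,-0.26],"gripper":1},{"translation":[0.81,0.05,0.25],"angular":[0,0,-0.25],"gripper":1}]'

```text
t: 3.02
tool_pos: [0.4969, 0.1577, 0.1702]
tool_rot: [-2.549, -1.836, 0.001]
contact_force: [0.2, -0.4, 0.8]
opening: 0.0854
grip_force: 0.0
```

Request:
drive_tool --steps '[{"translation":[0.82,0.08,0.25],"angular":[0,0,-0.26],"gripper":1},{"translation":[0,0,0],"angular":[0,0,0],"gripper":1}]'

```text
t: 3.28
tool_pos: [0.5097, 0.1879, 0.1594]
tool_rot: [-2.514, -1.882, 0.004]
contact_force: [0.1, 0.1, -0.0]
opening: 0.0853
grip_force: 0.0
```

Run:
```python
from h import *
im=grab('wrist'); save(im['color'],'w1.png'); o=ctrl.get_obs(); print(o['tool_pos'],pose(73.5).inv().__mul__(Ro.from_rotvec(o['tool_rot'])).as_rotvec(degrees=True),o['contact_force'],o['t'])
W=cloud(im); g=(im['color'].max(-1)<45)&(W[...,2]>.03)&(W[...,2]<.06)
n,l,st,c=cv2.connectedComponentsWithStats(g.astype(np.uint8))
for i in range(1,n):
    if st[i,4]>60:
        q=W[l==i]; t=q[q[:,2]>.042]; print(st[i],c[i].round(1),q.mean(0).round(4),np.percentile(q[:,2],[50,95]).round(4),cv2.minAreaRect(t[:,:2].astype(np.float32)) if len(t)>5 else '')
```

```text
[0.50971012 0.18705302 0.16000701] [ 0.09557613 -0.07403923 -0.08312376] [ 0.01295687 -0.05352025  0.5275654 ] 3.325
[307 122  21   9  63] [318.9 125.1] [0.5353 0.2624 0.0307] [0.0307 0.0316]
```

View pics/w1.png

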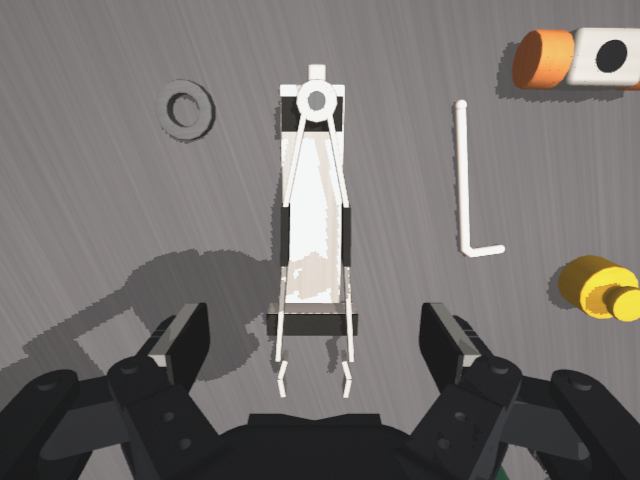

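The wrist view shows the tongs lying nearly vertical: hinge at (317,100), sleeves at (285,236) and (346,236), and jaw tips at (283,396) and (348,396). The hex key is well to the side.

Run:
```python
from h import *
im=load('wrist');W=cloud(im);T=load('top')
print('sleeve depth z',W[232:240,284:288,2].mean(),W[232:240,344:348,2].mean())
s1,s2=ray(im,285,236,.047),ray(im,346.5,236,.047)
h=ray(im,316.5,100,.046); t=(ray(im,283,396,.046)+ray(im,348,396,.046))/2
print(s1,s2,(s1+s2)/2,np.linalg.norm(s1-s2),'h',h,'t',t); d=t-h; print(np.linalg.norm(d),np.degrees(np.arctan2(d[1],d[0])))
# sleeve height by triangulating top & wrist (right sleeve = far)
def R(I,u,v):
    d=I['R'].T@np.array([(u-I['cx'])/I['fx'],(v-I['cy'])/I['fy'],1]);return -I['R'].T@I['t'],d/np.linalg.norm(d)
for (a,b) in(((346.5,236),(239.4,261.4)),((285,236),(233.7,281.2))):
    c1,d1=R(im,*a);c2,d2=R(T,*b); x=np.linalg.lstsq(np.stack([d1,-d2],1),c2-c1,rcond=None)[0]; print('tri',c1+d1*x[0],c2+d2*x[1])
plan([((.5098,.1868,.06),pose(73.4)),((.5098,.1868,.017),pose(73.4))])
```

```text
sleeve depth z 0.04742181657577728 nan
[0.48937902 0.19427479 0.047     ] [0.53300565 0.1815191  0.047     ] [0.51119233 0.18789694 0.047     ] 0.04545317537664279 h [0.53800107 0.27804683 0.046     ] t [0.47074761 0.04993542 0.046     ]
0.23781892322957743 -106.42695429323918
tri [0.53303067 0.17970416 0.04118401] [0.53222698 0.17975552 0.04116452]
tri [0.48835446 0.19266321 0.04085095] [0.48743794 0.19303305 0.04090673]
-> [0.5098 0.1868 0.06  ] 3
[0.0, 0.0, 0.83] [0.0, 0.0, 0.01]
[0.0, 0.0, 0.84] [-0.01, 0.0, 0.01]
[0.0, 0.01, 0.83] [0.0, 0.01, 0.0]
-> [0.5098 0.1868 0.017 ] 2
[0.0, 0.0, 0.54] [0.0, 0.0, 0.0]
[0.0, 0.0, 0.54] [0.0, 0.0, 0.0]
```

Request:
drive_tool --steps '[{"translation":[0,0.02,0.83],"angular":[0,0,0.01],"gripper":1},{"translation":[0,0,0.84],"angular":[0,0,0],"gripper":1},{"translation":[0,0,0.83],"angular":[0,0,0],"gripper":1},{"translation":[0,0,0.36],"angular":[0,0,0],"gripper":1},{"translation":[0,0,0.36],"angular":[0,0,0],"gripper":1},{"translation":[0,0,0.36],"angular":[0,0,0],"gripper":1},{"translation":[0,0,0],"angular":[0,0,0],"gripper":1}]'

```text
t: 4.2
tool_pos: [0.5104, 0.1863, 0.0169]
tool_rot: [-2.518, -1.878, 0.002]
contact_force: [-0.5, 0.4, -0.3]
opening: 0.0855
grip_force: 0.0
```

Request:
drive_tool --steps '[{"translation":[0,0,0],"angular":[0,0,0],"gripper":0.7},{"translation":[0,0,0],"angular":[0,0,0],"gripper":0.65},{"translation":[0,0,0],"angular":[0,0,0],"gripper":0.6},{"translation":[0,0,0],"angular":[0,0,0],"gripper":0.57},{"translation":[0,0,0],"angular":[0,0,0],"gripper":0.57},{"translation":[0,0,0],"angular":[0,0,0],"gripper":0.57}]' --force 25

```text
t: 4.95
tool_pos: [0.512, 0.1867, 0.0192]
tool_rot: [2.517, 1.878, 0.002]
contact_force: [-1.5, -0.5, 5.7]
opening: 0.049
grip_force: 16.0
```

Request:
drive_tool --steps '[{"translation":[0,0,-0.1],"angular":[0,0,0],"gripper":0.57},{"translation":[0,0,-0.3],"angular":[0,0,0],"gripper":0.57},{"translation":[0,0,-0.6],"angular":[0,0,0],"gripper":0.57},{"translation":[0,0,-0.8],"angular":[0,0,0],"gripper":0.57},{"translation":[0,0,-0.8],"angular":[0,0,0],"gripper":0.57},{"translation":[0,0,-0.4],"angular":[0,0,0],"gripper":0.57},{"translation":[0,0,0],"angular":[0,0,0],"gripper":0.57}]'

```text
t: 5.82
tool_pos: [0.5118, 0.1867, 0.1391]
tool_rot: [2.517, 1.878, 0.004]
contact_force: [0.2, -0.7, -3.6]
opening: 0.049
grip_force: 14.0
```

Run:
```python
from h import *
im=grab('wrist'); s=grab('side'); save(np.hstack([cv2.resize(im['color'],(400,300)),cv2.resize(s['color'][60:360,100:500],(400,300))]),'lift.png'); o=ctrl.get_obs(); print(o['tool_pos'],o['opening'],o['grip_force'],o['contact_force'],o['wrist_torque'])
```

```text
[0.51017303 0.1863378  0.13640463] 0.04942965246045364 13.979447185993195 [ 0.00486736 -0.76629492 -2.4218528 ] [ 0.01043341 -0.01516079  0.0708625 ]
```

View pics/lift.png

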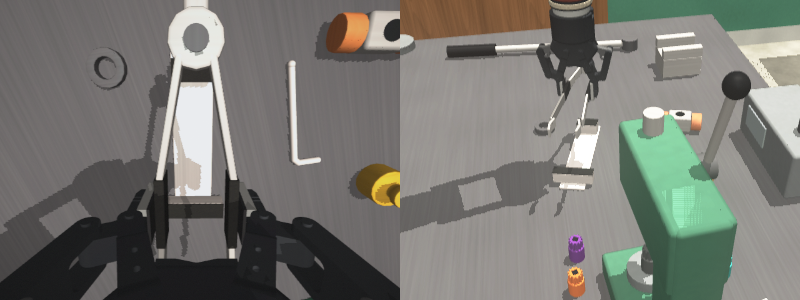

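Run:
```python
from h import *
im=load('wrist');W=cloud(im);o=ctrl.get_obs();R=Ro.from_rotvec(o['tool_rot']);p=np.array(o['tool_pos'])
L=R.inv().apply((W.reshape(-1,3)-p)).reshape(W.shape)
col=im['color']; br=(col.min(-1)>120)&(L[...,2]<.03)&(L[...,2]>-.06)
br[:, :200]=0;br[:,430:]=0
q=L[br]; print(len(q),q.min(0),q.max(0))
for a in np.arange(.03,.12,.01):
    k=q[(q[:,0]>a)&(q[:,0]<a+.01)]
    if len(k)>10: print(a.round(2),len(k),'ymid',(k[:,1].min()+k[:,1].max())/2,'width',np.ptp(k[:,1]),'z top',np.percentile(k[:,2],[5,20,50]))
S=load('side');W=cloud(S);L=R.inv().apply((W.reshape(-1,3)-p)).reshape(W.shape)
k=(S['color'].min(-1)>60)&(abs(L[...,1])<.035)&(L[...,2]<.03)&(L[...,2]>-.05)&(L[...,0]<-.03)&(L[...,0]>-.17)
q=L[k]
for a in np.arange(-.16,-.03,.015):
    g=q[(q[:,0]>a)&(q[:,0]<a+.015)]
    if len(g)>5: print('side',a.round(3),len(g),'y',g[:,1].min().round(4),g[:,1].max().round(4),'z',np.percentile(g[:,2],[5,50,95]).round(4))
```

```text
12671 [-0.03063723 -0.0284074  -0.04917058] [ 0.11303895  0.0317062  -0.01426904]
0.03 636 ymid 0.0016155915769199038 width 0.043217826665997085 z top [-0.03057717 -0.0301429  -0.02966541]
0.04 698 ymid 0.0017433621687653993 width 0.03919084912893608 z top [-0.03068397 -0.03020537 -0.02971226]
0.05 770 ymid 0.0015815765245034367 width 0.03525867355256469 z top [-0.03069798 -0.03021287 -0.02962371]
0.06 828 ymid 0.0018273820069590867 width 0.03130262337456036 z top [-0.03069902 -0.03024248 -0.02966518]
0.07 887 ymid 0.0016388142963925682 width 0.027210218846723783 z top [-0.03071517 -0.03020364 -0.02967735]
0.08 2036 ymid 0.0016668343659769257 width 0.023546567898816227 z top [-0.03083501 -0.03025876 -0.02968621]
0.09 3267 ymid 0.0015001672866554374 width 0.027125738172018493 z top [-0.03255381 -0.03173027 -0.03025827]
0.1 2340 ymid 0.0013023610706560506 width 0.02582145556336367 z top [-0.03133835 -0.03038735 -0.02967711]
0.11 406 ymid 0.0015559321380377421 width 0.011437859556931539 z top [-0.02775864 -0.02717241 -0.02657495]
side -0.145 90 y -0.0251 0.028 z [-0.0292 -0.0229 -0.0131]
side -0.13 63 y -0.026 0.0289 z [-0.0297 -0.026  -0.0144]
side -0.115 62 y -0.0274 0.0307 z [-0.0297 -0.0258 -0.0145]
side -0.1 49 y -0.0276 0.03 z [-0.0298 -0.0268 -0.0153]
side -0.085 50 y -0.0267 0.0287 z [-0.0299 -0.0256 -0.0141]
side -0.07 49 y -0.0255 0.0275 z [-0.0292 -0.0258 -0.0152]
side -0.055 43 y -0.0234 0.0265 z [-0.0296 -0.0262 -0.0136]
side -0.04 31 y -0.0227 0.0259 z [-0.0297 -0.0268 -0.0145]
```

Run:
```python
from h import *
plan([((.5514,.0303,.08),pose(94.3))],ang=4,step=.03)
```

```text
-> [0.5514 0.0303 0.08  ] 6
[-0.57, 0.35, 0.23] [0.0, 0.0, -0.43]
[-0.59, 0.32, 0.24] [0.0, 0.0, -0.44]
[-0.61, 0.28, 0.23] [0.0, 0.0, -0.43]
[-0.63, 0.24, 0.24] [0.0, 0.0, -0.44]
[-0.64, 0.2, 0.23] [-0.01, 0.0, -0.43]
[-0.66, 0.16, 0.24] [0.0, 0.0, -0.44]
```

Request:
drive_tool --steps '[{"translation":[-0.57,0.35,0.23],"angular":[0,0,-0.43],"gripper":0.57},{"translation":[-0.59,0.32,0.24],"angular":[0,0,-0.44],"gripper":0.57},{"translation":[-0.61,0.28,0.23],"angular":[0,0,-0.43],"gripper":0.57},{"translation":[-0.63,0.24,0.24],"angular":[0,0,-0.44],"gripper":0.57},{"translation":[-0.64,0.2,0.23],"angular":[0,0,-0.43],"gripper":0.57},{"translation":[-0.66,0.16,0.24],"angular":[0,0,-0.44],"gripper":0.57},{"translation":[0,0,0.3],"angular":[0,0,0],"gripper":0.57},{"translation":[0,0,0.27],"angular":[0,0,0],"gripper":0.57}]'

```text
t: 6.92
tool_pos: [0.5512, 0.031, 0.0564]
tool_rot: [-2.135, -2.301, 0.002]
contact_force: [0.0, 1.2, -2.1]
opening: 0.0492
grip_force: 14.0
```

Request:
drive_tool --steps '[{"translation":[0,0,0],"angular":[0,0,0],"gripper":0.57},{"translation":[0,0,0],"angular":[0,0,0],"gripper":0.57}]'

```text
t: 7.18
tool_pos: [0.5524, 0.0312, 0.0586]
tool_rot: [-2.135, -2.304, -0.0]
contact_force: [0.2, 0.6, -2.0]
opening: 0.049
grip_force: 14.0
```

```bash
cat > m.py <<'E'
from h import *
import sys
o=ctrl.get_obs();R=Ro.from_rotvec(o['tool_rot']);p=np.array(o['tool_pos'])
print('tcp',p.round(4),'yaw',np.degrees(np.arctan2(*R.as_matrix()[1::-1,0])).round(2),o['opening'],o['grip_force'],np.round(o['contact_force'],1),o['t'])
S=grab('side');W=cloud(S);L=R.inv().apply((W.reshape(-1,3)-p)).reshape(W.shape)
k=(S['color'].min(-1)>60)&(abs(L[...,1])<.035)&(L[...,2]<-.012)&(L[...,2]>-.05)&(L[...,0]<-.06)&(L[...,0]>-.17)
q=W[k];l=L[k]
print('tongs tip L min x',l[:,0].min())
for a in np.arange(-.155,-.06,.015):
    s=(l[:,0]>a)&(l[:,0]<a+.015);g=l[s]
    if s.sum()>5: print(a.round(3),s.sum(),'y',g[:,1].min().round(4),g[:,1].max().round(4),'z',np.percentile(g[:,2],[5,50,95]).round(4))
hsv=cv2.cvtColor(S['color'],cv2.COLOR_RGB2HSV)
from scipy.optimize import least_squares
k=(S['color'].max(-1)<110)&(hsv[...,1]<60)&(W[...,2]>.068)&(W[...,2]<.091)&(W[...,1]>-.215)&(W[...,1]<-.16)&(W[...,0]>.54)&(W[...,0]<.6)
q=W[k]
f=least_squares(lambda c:np.hypot(q[:,0]-c[0],q[:,1]-c[1])-.013,[.57,-.19],loss='soft_l1',f_scale=.002); print('hub',len(q),f.x.round(4),'L',R.inv().apply(np.r_[f.x,.079]-p).round(4))
save(cv2.resize(S['color'][180:380,200:480],(784,560),interpolation=cv2.INTER_CUBIC),sys.argv[1])
E
python3 m.py pre.png
```

```text
tcp [0.5524 0.0312 0.0586] yaw 94.36 0.04897442414625644 13.980178982019424 [ 0.2  0.6 -2. ] 7.175
tongs tip L min x -0.14637497617981055
-0.155 34 y -0.025 -0.0205 z [-0.0278 -0.0211 -0.013 ]
-0.14 37 y -0.0271 -0.0221 z [-0.0295 -0.0257 -0.0152]
-0.125 23 y -0.0269 -0.0201 z [-0.0291 -0.0274 -0.0261]
-0.11 39 y -0.0292 -0.0211 z [-0.0289 -0.0258 -0.0138]
-0.095 23 y -0.0279 -0.023 z [-0.0287 -0.0275 -0.0164]
-0.08 23 y -0.027 -0.0229 z [-0.0277 -0.0261 -0.0146]
hub 130 [ 0.5691 -0.1855] L [-2.173e-01  1.000e-04 -2.040e-02]
```

View pics/pre.png

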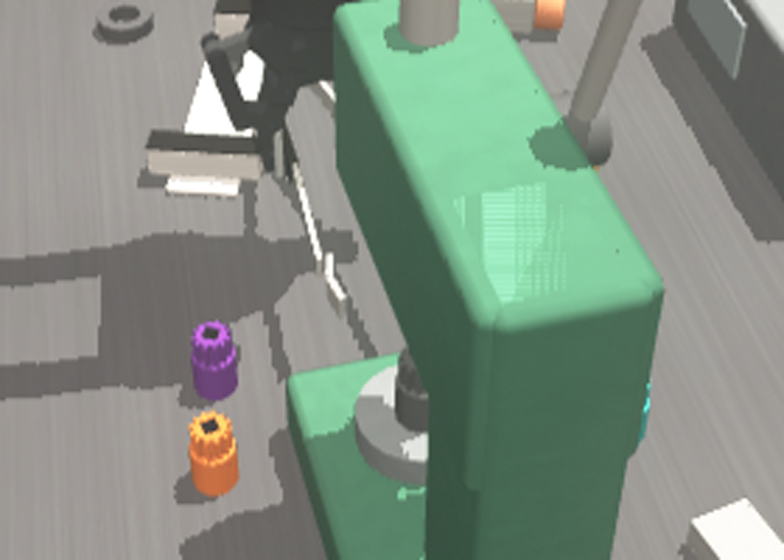

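Request:
drive_tool --steps '[{"translation":[-0.5,-0.03,0],"angular":[0,0,0],"gripper":0.57},{"translation":[-0.5,0,0],"angular":[0,0,0],"gripper":0.57},{"translation":[-0.3,0,0],"angular":[0,0,0],"gripper":0.57},{"translation":[-0.2,0,0],"angular":[0,0,0],"gripper":0.57},{"translation":[0,0,0],"angular":[0,0,0],"gripper":0.57}]'

```text
t: 7.85
tool_pos: [0.5558, -0.0301, 0.0585]
tool_rot: [-2.138, -2.302, -0.0]
contact_force: [-0.6, 0.1, -2.3]
opening: 0.0489
grip_force: 14.0
```

```bash
python3 m.py mid.png
```

```text
tcp [ 0.5558 -0.0301  0.0585] yaw 94.24 0.04893427452288374 13.972574919462204 [-0.6  0.1 -2.3] 7.85
tongs tip L min x -0.16980664660092176
-0.155 57 y -0.0251 -0.0045 z [-0.0494 -0.0262 -0.0141]
-0.14 44 y -0.0273 -0.0216 z [-0.0282 -0.0247 -0.0144]
-0.125 29 y -0.0294 -0.0202 z [-0.0289 -0.0274 -0.0211]
-0.11 43 y -0.0292 -0.0199 z [-0.0284 -0.0255 -0.0139]
-0.095 30 y -0.0281 -0.0235 z [-0.0293 -0.0266 -0.0144]
-0.08 28 y -0.0268 -0.0229 z [-0.0282 -0.0263 -0.0149]
-0.065 6 y -0.0259 -0.0223 z [-0.0286 -0.0273 -0.0181]
hub 124 [ 0.5691 -0.1856] L [-0.156   0.0018 -0.0205]
```

View pics/mid.png

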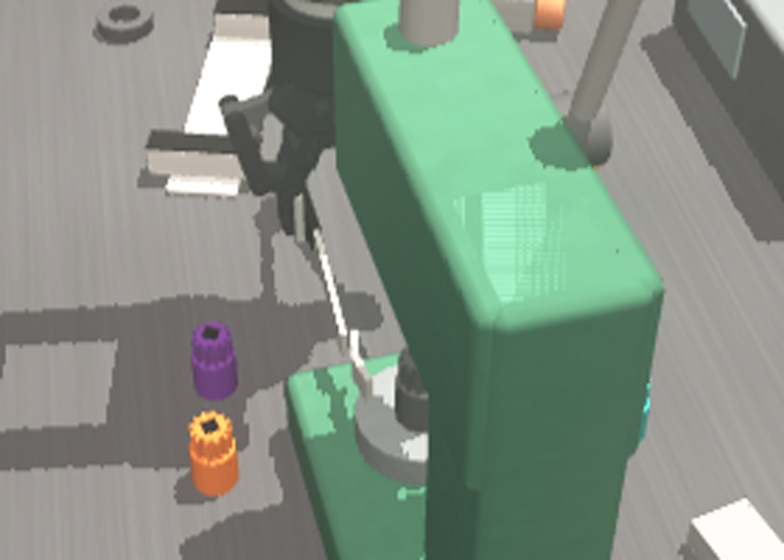

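The left jaw at (360,380) runs beside the dark adapter at (412,390), clear and in line. I'm going in the last 28 mm, then squeezing.

Request:
drive_tool --steps '[{"translation":[-0.25,0,0],"angular":[0,0,0],"gripper":0.57},{"translation":[-0.25,0,0],"angular":[0,0,0],"gripper":0.57},{"translation":[-0.2,0,0],"angular":[0,0,0],"gripper":0.57},{"translation":[0,0,0],"angular":[0,0,0],"gripper":0.57},{"translation":[0,0,0],"angular":[0,0,0],"gripper":0.57}]'

```text
t: 8.52
tool_pos: [0.5578, -0.0573, 0.0585]
tool_rot: [-2.136, -2.303, -0.0]
contact_force: [-0.4, -0.0, -3.3]
opening: 0.0488
grip_force: 14.0
```

```bash
python3 m.py in.png
```

```text
tcp [ 0.5578 -0.0573  0.0585] yaw 94.3 0.048767249697850304 13.974333554506302 [-0.4 -0.  -3.3] 8.525
tongs tip L min x -0.14512639562818225
-0.155 85 y -0.0255 0.0014 z [-0.0335 -0.0235 -0.0135]
-0.14 208 y -0.0271 0.001 z [-0.0489 -0.0297 -0.0141]
-0.125 37 y -0.0274 -0.0054 z [-0.0487 -0.0276 -0.0194]
-0.11 52 y -0.0288 -0.021 z [-0.0282 -0.0252 -0.0128]
-0.095 29 y -0.028 -0.0242 z [-0.0291 -0.0264 -0.0153]
-0.08 27 y -0.027 -0.0227 z [-0.0289 -0.0275 -0.0152]
-0.065 12 y -0.0263 -0.0223 z [-0.0279 -0.0253 -0.0163]
hub 128 [ 0.5691 -0.1856] L [-0.1287  0.0017 -0.0206]
```

Request:
drive_tool --steps '[{"translation":[0,0,0],"angular":[0,0,0],"gripper":0.54},{"translation":[0,0,0],"angular":[0,0,0],"gripper":0.51},{"translation":[0,0,0],"angular":[0,0,0],"gripper":0.48},{"translation":[0,0,0],"angular":[0,0,0],"gripper":0.46},{"translation":[0,0,0],"angular":[0,0,0],"gripper":0.44},{"translation":[0,0,0],"angular":[0,0,0],"gripper":0.4},{"translation":[0,0,0],"angular":[0,0,0],"gripper":0.3},{"translation":[0,0,0],"angular":[0,0,0],"gripper":0.3}]' --force 68

```text
t: 9.57
tool_pos: [0.5579, -0.0573, 0.0585]
tool_rot: [2.136, 2.303, 0.0]
contact_force: [1.4, 1.0, -1.4]
opening: 0.0393
grip_force: 68.4
```

Request:
drive_tool --steps '[{"translation":[0,0,0],"angular":[0,0,0],"gripper":0.3},{"translation":[0,0,0],"angular":[0,0,0],"gripper":0.3},{"translation":[0,0,0],"angular":[0,0,0],"gripper":0.3},{"translation":[0,0,0],"angular":[0,0,0],"gripper":0.3}]'

```text
t: 10.07
tool_pos: [0.5579, -0.0573, 0.0585]
tool_rot: [2.136, 2.303, 0.0]
contact_force: [0.1, 0.2, -1.6]
opening: 0.0388
grip_force: 68.4
```

```bash
python3 m.py closed.png
```

```text
tcp [ 0.5579 -0.0573  0.0585] yaw 94.32 0.03882390240557099 68.39641213417053 [ 0.1  0.2 -1.6] 10.075
tongs tip L min x -0.1451495882189626
-0.155 87 y -0.0149 0.0016 z [-0.0352 -0.0225 -0.0129]
-0.14 195 y -0.0172 0.0007 z [-0.0486 -0.0313 -0.0146]
-0.125 35 y -0.0184 -0.0048 z [-0.0488 -0.0255 -0.0139]
-0.11 51 y -0.0199 -0.0103 z [-0.0267 -0.0243 -0.0135]
-0.095 31 y -0.0196 -0.0152 z [-0.0269 -0.0248 -0.0146]
-0.08 33 y -0.0194 -0.0151 z [-0.0269 -0.0242 -0.0148]
-0.065 10 y -0.019 -0.0154 z [-0.027  -0.0256 -0.0187]
hub 93 [ 0.5684 -0.1854] L [-0.1285  0.0008 -0.0205]
```

View pics/closed.png

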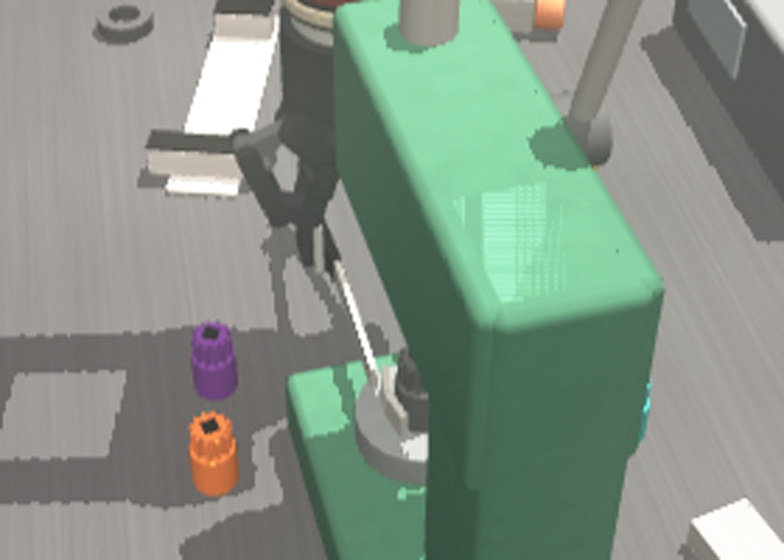

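The jaws are closed on the hub at (405,395). The opening is 39 mm at 68 N, as the task text predicts. Now a gentle lift.

Request:
drive_tool --steps '[{"translation":[0,0,-0.1],"angular":[0,0,0],"gripper":0.3},{"translation":[0,0,-0.15],"angular":[0,0,0],"gripper":0.3},{"translation":[0,0,-0.2],"angular":[0,0,0],"gripper":0.3},{"translation":[0,0,-0.15],"angular":[0,0,0],"gripper":0.3},{"translation":[0,0,-0.1],"angular":[0,0,0],"gripper":0.3},{"translation":[0,0,0],"angular":[0,0,0],"gripper":0.3},{"translation":[0.1,0,0],"angular":[0,0,0],"gripper":0.3},{"translation":[0.2,0,0],"angular":[0,0,0],"gripper":0.3}]'

```text
t: 11.12
tool_pos: [0.5567, -0.045, 0.0861]
tool_rot: [-2.136, -2.302, 0.0]
contact_force: [0.2, 0.2, -3.3]
opening: 0.0392
grip_force: 68.6
```

Request:
drive_tool --steps '[{"translation":[0.3,0,0],"angular":[0,0,0],"gripper":0.3},{"translation":[0.4,0,0],"angular":[0,0,0],"gripper":0.3},{"translation":[0.5,0,0],"angular":[0,0,0],"gripper":0.3},{"translation":[0.5,0,0],"angular":[0,0,0],"gripper":0.3},{"translation":[0.5,0,0],"angular":[0,0,0],"gripper":0.3},{"translation":[0.5,0,0],"angular":[0,0,0],"gripper":0.3},{"translation":[0.5,0,-0.2],"angular":[0,0,0],"gripper":0.3},{"translation":[0.5,0,-0.4],"angular":[0,0,0],"gripper":0.3}]'

```text
t: 12.12
tool_pos: [0.5452, 0.1036, 0.1107]
tool_rot: [-2.135, -2.303, 0.002]
contact_force: [0.4, 0.3, -3.3]
opening: 0.0393
grip_force: 68.7
```

Request:
drive_tool --steps '[{"translation":[0.5,0,-0.5],"angular":[0,0,0],"gripper":0.3},{"translation":[0.5,0,-0.5],"angular":[0,0,0],"gripper":0.3},{"translation":[0.4,0,-0.5],"angular":[0,0,0],"gripper":0.3},{"translation":[0.3,0,-0.5],"angular":[0,0,0],"gripper":0.3},{"translation":[0.2,0,-0.4],"angular":[0,0,0],"gripper":0.3},{"translation":[0.1,0,-0.2],"angular":[0,0,0],"gripper":0.3},{"translation":[0,0,0],"angular":[0,0,0],"gripper":0.3},{"translation":[0,0,0],"angular":[0,0,0],"gripper":0.3}]'

```text
t: 13.12
tool_pos: [0.5393, 0.1815, 0.2134]
tool_rot: [-2.136, -2.302, 0.003]
contact_force: [-0.2, 0.3, -2.1]
opening: 0.0394
grip_force: 68.8
```

```bash
python3 m.py out.png
python3 - <<'E'
from h import *
S=load('side');W=cloud(S);o=ctrl.get_obs();R=Ro.from_rotvec(o['tool_rot']);p=np.array(o['tool_pos'])
L=R.inv().apply((W.reshape(-1,3)-p)).reshape(W.shape)
k=(abs(L[...,0]+.1285)<.025)&(abs(L[...,1])<.03)&(abs(L[...,2]+.02)<.05)
q=W[k];print(len(q),q.min(0),q.max(0))
save(cv2.resize(S['color'][60:300,120:440],(800,600),interpolation=cv2.INTER_CUBIC),'out2.png')
E
```

```text
tcp [0.5393 0.1815 0.2134] yaw 94.28 0.03936547630457946 68.7769103050232 [-0.2  0.3 -2.1] 13.125
tongs tip L min x -0.14592210827473656
-0.155 180 y -0.0153 0.0156 z [-0.0449 -0.0237 -0.0129]
-0.14 270 y -0.0175 0.0178 z [-0.0494 -0.0341 -0.0149]
-0.125 30 y -0.0187 0.0168 z [-0.0498 -0.025  -0.016 ]
-0.11 41 y -0.0199 0.0203 z [-0.0254 -0.023  -0.0135]
-0.095 22 y -0.0197 -0.0153 z [-0.0255 -0.0239 -0.0163]
-0.08 27 y -0.0192 0.0209 z [-0.0264 -0.0247 -0.0142]
-0.065 12 y -0.0192 0.0197 z [-0.026  -0.0245 -0.0189]
hub 0 [ 0.57 -0.19] L [-0.3727  0.0031  0.1345]
591 [0.527543   0.03498615 0.2189907 ] [0.567676   0.07635596 0.26485997]
```

View pics/out2.png

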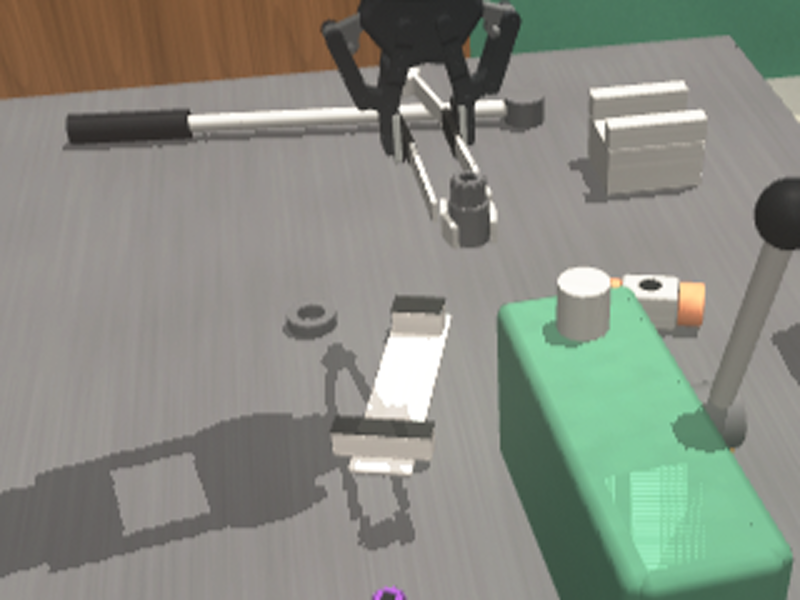

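The picture shows the dark adapter upright in the jaws at (468,210), with the tongs in the gripper. Its underside is at about 0.22 m and it is about 0.24 m from the anvil. I'm handing in.

```bash
python3 -c "
from station import ctrl
print(ctrl.finish_job())"
```

```text
the job is handed in; nothing more can be done
None
```

The job is handed in: the arm finished still holding the tongs with the adapter gripped in them, its underside about 220 mm above the plate and about 240 mm to the side of the anvil's centre, at 13 s of the 45 s allowed.

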